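Align the quarter-turn fastener and hold the incubator's service cover shut

ROBOT

A 6-joint arm with a two-finger parallel gripper is mounted at the origin on the work surface. World frame = base frame: x ahead of the robot, y to its left, z up, the work surface at z = 0. Lengths are in mm, angles in rad, forces in N, time in s.
With the tool pointing down it reaches from about 350 to 975 mm from the base axis. Payload 7.1 kg.
Tool frame: the origin (TCP) lies midway between the tips of the shut fingers; the grasp point (between the pads) lies 19 mm behind it (ctrl.grip_depth is the distance from the TCP to the grasp point, in mm); z points along the fingers, y is the line along which they close (so a half turn about z gives the same grasp; the last joint's range is limited). The gripper opens to 88 mm and grips with 3 to 60 N. Pads are 20 mm wide; open, the fingers measure 115 mm over their backs; the gripper's body (75 mm by 178 mm) begins 61 mm behind the grasp point.
Start: joints at [1.144, 0.423, 1.63, -0, 1.089, -0.019], TCP at [247.837, 573.744, 222.675] pointing down, gripper open.
Joint ranges: [-3, 3], [-0.9, 2.11], [0.09, 2.58], [-1.31, 4.45], [0.11, 2.69], [-2.54, 2.54]. Speed limits (rad/s): [2.39, 2.39, 3.01, 3.14, 3.14, 3.14].

INTERFACE

Orientations are given as a rotation vector (axis times angle).
In Python, from workcell import get_obs, vision, ctrl gives the robot as it stands.
- The arm moves only by the tool step_arm, never from a script. Its argument "plan" is a list of rows, each a list of 7 numbers: the opening, from -1 (shut) to 1 (fully open), then the shift along the tool's x, y, z as a fraction of full scale, then the turn, a rotation vector about the tool's x, y, z as a fraction of full scale. In form: [[fingers, dx, dy, dz, wx, wy, wz], ...]. A call has 1 to 20 rows; each row shifts and turns the commanded pose from where the row before left it, along the tool's axes as they then stand; what a row does not reach is not made up. Full scale, the value 1, is 50 mm for a shift and 0.12 rad for a turn. A row lasts 1/8 s, in which the tool goes at most 62.5 mm and 10.7 degrees, less where a joint would pass 70% of its speed; a pose out of reach is approached as far as the arm can. A call with a number of a shift or a turn outside -1 to 1 is refused whole. A call with a gripper value outside its range is refused whole. The fingers move at their own pace and stop on an object; the grip force is fixed at half the most. Time passes only in rows, so rows that do not move let the fingers close. It gives the time, the measured TCP pose, the force, the opening and the grip force at its end, in the units of the state.
- get_obs(): the state, without advancing time (a new reading comes with each control period).
- vision.get_image(name): name is "scene" or "top" or "wrist"; returns a dict with "pixels" (480x640x3 uint8, red, green, blue), "depth" (480x640 float32, mm along the optical axis (not along the pixel's ray), 0 where there is no reading), "fx", "fy", "cx", "cy" (pixels), "T" (4x4, takes a point from camera to world coordinates); the wrist camera has in their place "T_tool_cam" (4x4, takes a point from camera to tool coordinates, whose origin is the TCP and whose axes are the flange's). Camera axes: x right, y down, z forward; pixel columns grow to the right and rows downward; lengths in mm; the calibration is good to about 2 mm. A picture is of the moment at which its call begins: read the wrist's pose just before it.
- ctrl.close_job(): hands the job in; it is judged then, once.
The state is a dict: "t": time; "qpos": joint angles; "qvel": joint speeds; "joint_torque": joint torques, N m; "ee_pos": TCP position; "orientation": TCP orientation; "ft_force": force on the tool from outside, world axes, zero at the start; "moment": the same for the moment, N m; "width": finger opening in mm; "grasp_force": force on a finger pad.
Only numpy, scipy, OpenCV 4.12 (cv2) and the standard library are available. Lean on these libraries where they do the work, as an engineer would, in place of code of your own. Each camera call takes 0.05 s, during which the arm holds its last target. There are 200 camera calls.

TASK

The sprung service cover on top of the white bench incubator is standing proud of its frame. Take the orange wing of its quarter-turn fastener with a light grip (the plastic cracks above about 60 N), turn it clockwise until its slot lines up with the two white marks on the cover, then press the cover gently down until it is fully home on its frame and finish while still holding it there with a steady push of about 15 N (never more than 25 N). Leave the two tube racks, the small vial on the incubator and the amber bottle standing where they are.

Things in the scene. Friction and masses are not known exactly. Their poses are not given: they have to be found in the camera images.
- case: White bench incubator, fixed to the bench: 250 (x) x 300 (y) mm, flat top 84 mm above the bench. Origin: centre of its underside, z up; its display front faces its -x.
- frame_top (a point): Centre of the raised aluminium frame on the incubator's top, 96 mm above the bench, axes as the incubator's; the frame is 170 (x) x 140 (y) mm. Inside it, under the fastener, is a slot along x, through which the cross-bar on the fastener's foot passes only when aligned (within about 0.16 rad).
- cover_top (a point): Centre of the top face of the blue-grey service cover, under the fastener: 112 mm above the bench while the cover is up; axes as the incubator's. The cover is a plate 160 (x) x 130 (y) x 8 mm, lying on a black seal, with a white mark 30 x 5 mm on either side (-x and +x) of the fastener in its middle; it only moves straight up and down, on springs.
- cover (a joint): How far the cover is pressed down (m): 0 = up, 8 mm proud of the frame; 0.008 = plate flat on the frame (home). Springs return it when let go; starting to move it takes about 2 N, reaching the frame about 6 N, and any push beyond that bears on the frame, which is rigid. With the fastener not aligned it is blocked about 2 to 3.5 mm down.
- fastener (a joint): Angle of the fastener (rad), growing clockwise seen from above: 0 = wing and slot across (along the incubator's y), 1.571 = slot aligned with the white marks (along the incubator's x). It can be turned from -0.1 to 2.0, so it must be stopped at the aligned position; friction (0.05 N m) keeps it where it is left.
- wing_grip (a point): Point on the fastener's turning axis inside its orange wing, 18 mm above the cover's top face (130 mm above the bench while the cover is up). It turns with the wing: its y runs along the wing, its x across. The wing is 42 mm long (y), 10 mm thick (x), upright; it cracks if squeezed or struck with more than about 60 N on a side.
- wing_top (a point): Centre of the wing's top edge, 28 mm above the cover's top face, with a dark slot line along the wing. The wing stands on a black disc 40 mm across, whose top is 4 mm above the cover's top face, so the wing shows 24 mm above the disc.
- rack_orange: Bystander beside the incubator: wire rack 100 x 160 mm with orange-capped tubes, 100 mm tall. Origin: centre of its underside.
- rack_purple: Bystander beside the incubator: wire rack 100 x 160 mm with purple-capped tubes, 95 mm tall. Origin: centre of its underside.
- vial: Bystander: small jar with a white cap, 28 mm across, 50 mm tall, standing on the incubator's top at the +y side of the cover. Origin: centre of its underside.
- reagent: Bystander: amber bottle with blue cap, 64 mm across, 140 mm tall. Origin: centre of its underside.

How it is judged (in metres and radians):
On the way:
1. the fastener is turned until its slot lines up with the white marks (within 0.2 rad) (value of joint fastener between 1.371 and 1.771 rad), for 0.1 s.
At the end, for the whole second after the job is handed in: The fastener's slot is within 0.2 rad of the white marks, the cover is down at least 6.5 mm of its 8 mm and bears on the frame with 1 to 30 N, and the robot itself is still touching and holding it down (more than 2 N) when the program ends and through the second after (all of step 1 and value of joint cover above 0.0065 m and contact force between cover and case between 1 and 30 N and contact force between any of the fingers, the arm and cover above 2 N); the arm keeps its last pose, push and grip.
It fails at once if the fastener's wing is squeezed or struck with more than 70 N on a side (contact force between the fingers and fastener above 140 N).
It fails at once if the cover or fastener is forced against the frame with more than 40 N (contact force between cover and case above 40 N).
It fails at once if one of the racks, the vial or the bottle is shifted by more than 25 mm (distance of any of rack_orange, rack_purple, vial, reagent from where it was at the start of the episode above 0.025 m).
It fails at once if one of the racks, the vial or the bottle is tipped by more than 0.4 rad (angle between any of rack_orange, rack_purple, vial, reagent's own z axis and vertical above 0.4 rad).
It also fails if it takes over 40 s, if anything falls off the work surface, if the arm or the gripper's body presses on something with over 40 N, if the wrist force passes 120 N, or if a joint passes its speed limit or range.

## Working session

There is one attempt and no reset: what is moved stays moved. The work goes in short steps, Python scripts to look and compute and a tool call to move; the robot and the scene stay as the last step left them, time stands still between calls to the robot, and variables do not carry over. Pictures are saved under pics/ and viewed, at most 10 in all, crops included, and the job is handed in when it is done.

Besides the shell and the picture viewer there is one more tool, called after "Request:" as a command line: name --pt "numbers of a row" for each row, then --argument value for the rest. step_arm: Moves the arm, as the interface text tells. Its arguments: {"type":"object","properties":{"plan":{"type":"array","items":{"type":"array","items":{"type":"number","minimum":-1,"maximum":1}}}},"required":["plan"]}

```bash
mkdir -p pics
python3 - <<'E'
from workcell import get_obs, vision, ctrl
import cv2,numpy as np
o=get_obs();print({k:np.round(v,3) for k,v in o.items()})
for n in ["top","scene"]:
    im=vision.get_image(n);cv2.imwrite(f"pics/{n}0.png",im["pixels"][:,:,::-1]);np.savez(f"{n}0.npz",**im)
    print(n,im["fx"],np.round(im["T"],3))
E
```

```text
{'t': np.float64(0.0), 'qpos': array([ 1.144,  0.424,  1.631,  0.   ,  1.089, -0.019]), 'qvel': array([ 0.003, -0.001, -0.   ,  0.002,  0.001,  0.001]), 'joint_torque': array([ 2.0000e-03, -5.4464e+01, -2.7365e+01,  6.4000e-02,  2.3000e-02,
       -0.0000e+00]), 'ee_pos': array([247.622, 573.239, 221.915]), 'orientation': array([-6.360e-01, -3.076e+00,  2.000e-03]), 'ft_force': array([ 0.481, -0.371,  0.465]), 'moment': array([-0.005,  0.027, -0.042]), 'grasp_force': np.float64(0.0), 'width': np.float64(87.71)}
top 550.3845452962496 [[ 2.200000e-02 -9.960000e-01  9.100000e-02  4.436940e+02]
 [-1.000000e+00 -2.300000e-02 -7.000000e-03  1.432450e+02]
 [ 9.000000e-03 -9.100000e-02 -9.960000e-01  1.495622e+03]
 [ 0.000000e+00  0.000000e+00  0.000000e+00  1.000000e+00]]
scene 436.415237442742 [[-5.150000e-01  5.350000e-01 -6.700000e-01  1.208057e+03]
 [ 8.570000e-01  3.180000e-01 -4.050000e-01  5.273860e+02]
 [-3.000000e-03 -7.830000e-01 -6.220000e-01  6.756680e+02]
 [ 0.000000e+00  0.000000e+00  0.000000e+00  1.000000e+00]]
```

View pics/top0.png

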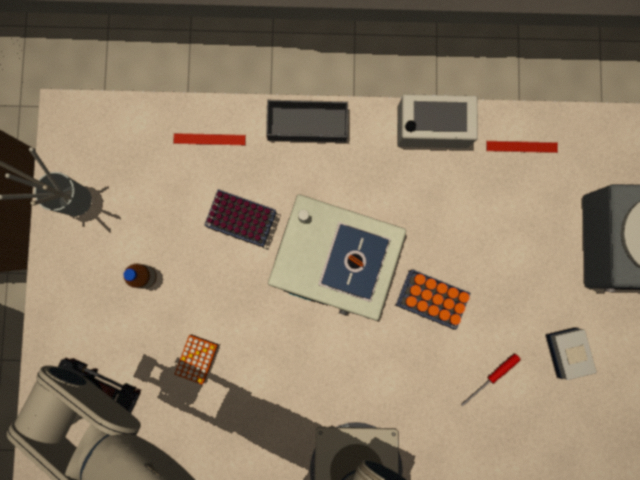

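View pics/scene0.png

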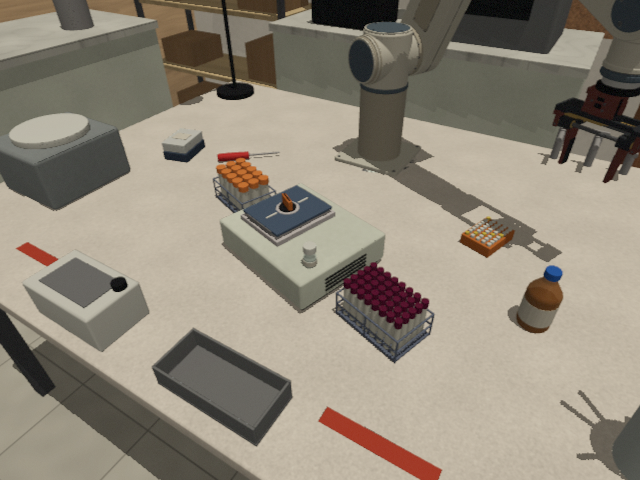

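The top view shows the incubator with its fastener at about (355,261) and the white marks at (362,243) and (347,281). The vial is at (305,216), the orange rack at (435,298), the purple rack at (242,217) and the bottle at (137,275). I'll measure from an enlarged crop.

```bash
cat > h.py <<'E'
import numpy as np
def world(im,u,v,z=None):
    T=im["T"];r=T[:3,:3]@np.array([(u-im["cx"])/im["fx"],(v-im["cy"])/im["fy"],1]);
    d=(z-T[2,3])/r[2] if z is not None else im["depth"][int(round(v)),int(round(u))]
    return T[:3,3]+d*r
E
python3 - <<'E'
import cv2,numpy as np
from h import *
im=dict(np.load("top0.npz"))
c=im["pixels"][190:325,265:445][:,:,::-1]
cv2.imwrite("pics/crop1.png",cv2.resize(c,None,fx=4.4,fy=4.4,interpolation=cv2.INTER_CUBIC))
for n,u,v,z in [("corner",298,195,84),("c",406,233,84),("c",379,319,84),("c",270,285,84),("fast",355,261,140),("mk+",362,243,112),("mk-",347,281,112),("vial",305,216,134)]:
    print(n,world(im,u,v,z).round(1),world(im,u,v).round(1))
E
```

```text
corner [709.6 166.8  84. ] [710.1 166.8  81.5]
c [ 616.7 -114.8   84. ] [ 627.2 -130.4   -1.7]
c [394.5 -47.2  84. ] [391.4 -59.3  -5.9]
c [474.8 232.8  84. ] [474.8 232.9  81.9]
fast [537.3  21.2 140. ] [537.3  21.2 140.1]
mk+ [585.3   1.6 112. ] [585.3   1.6 111.8]
mk- [488.5  38.  112. ] [488.4  38.3 114.9]
vial [647.5 147.2 134. ] [647.2 147.2 136.2]
```

View pics/crop1.png

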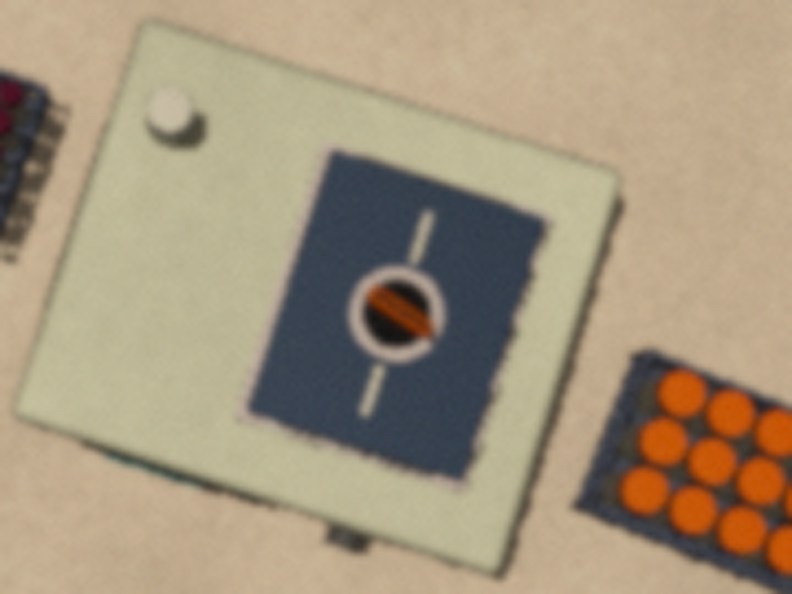

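The marks put the incubator's yaw at about -0.29 rad. The wing looks about 0.2 rad clockwise from straight across, and its axis is near (537,21). I'll move above it and then turn the tool so the fingers close across the wing.

Request:
step_arm --pt "1 -0.6 -0.49 -0.05 0 0 0" --pt "1 -0.6 -0.49 -0.05 0 0 0" --pt "1 -0.6 -0.49 -0.05 0 0 0" --pt "1 -0.6 -0.49 -0.05 0 0 0" --pt "1 -0.6 -0.49 -0.05 0 0 0" --pt "1 -0.6 -0.49 -0.05 0 0 0" --pt "1 -0.6 -0.49 -0.05 0 0 0" --pt "1 -0.6 -0.49 -0.05 0 0 0" --pt "1 -0.6 -0.49 -0.05 0 0 0" --pt "1 -0.6 -0.49 -0.05 0 0 0" --pt "1 -0.6 -0.49 -0.05 0 0 0" --pt "1 -0.6 -0.49 -0.05 0 0 0" --pt "1 -0.6 -0.49 -0.05 0 0 0" --pt "1 -0.6 -0.49 -0.05 0 0 0" --pt "1 -0.6 -0.49 -0.05 0 0 0" --pt "1 -0.6 -0.49 -0.05 0 0 0"

```text
t: 2.1
ee_pos: [533.2, 22.3, 262.5]
orientation: [-0.636, -3.076, 0.0]
ft_force: [0.0, 0.3, -0.2]
width: 88.1
grasp_force: 0.0
```

Request:
step_arm --pt "1 0 0 0 0 0 1" --pt "1 0 0 0 0 0 1" --pt "1 0 0 0 0 0 1" --pt "1 0 0 0 0 0 1" --pt "1 0 0 0 0 0 1" --pt "1 0 0 0 0 0 1" --pt "1 0 0 0 0 0 1" --pt "1 0 0 0 0 0 1" --pt "1 0 0 0 0 0 1" --pt "1 0 0 0 0 0 1" --pt "1 0 0 0 0 0 1" --pt "1 0 0 0 0 0 1" --pt "1 0 0 0 0 0 1" --pt "1 0 0 0 0 0 1" --pt "1 0 0 0 0 0 0" --pt "1 0 0 0 0 0 0"

```text
t: 4.1
ee_pos: [532.9, 23.5, 262.5]
orientation: [-2.714, -1.583, 0.001]
ft_force: [0.2, -0.1, -0.1]
width: 87.7
grasp_force: 0.0
```

```bash
cat >> h.py <<'E'
from scipy.spatial.transform import Rotation as R
def wristim():
    from workcell import get_obs, vision
    o=get_obs();im=vision.get_image("wrist");M=np.eye(4);M[:3,:3]=R.from_rotvec(o["orientation"]).as_matrix();M[:3,3]=o["ee_pos"]
    im["T"]=M@im["T_tool_cam"];return o,im
E
python3 - <<'E'
from h import *;import cv2
o,im=wristim();np.savez("w0.npz",**im);cv2.imwrite("pics/w0.png",im["pixels"][:,:,::-1])
r=R.from_rotvec(o["orientation"]).as_matrix()
print(o["t"],o["ee_pos"],o["qpos"].round(3),r.round(3),"yaw y",np.arctan2(r[1,1],r[0,1]),im["fx"],im["T_tool_cam"].round(2))
E
```

```text
4.1 [532.86252232  23.51415074 262.49265527] [ 0.022  0.242  1.795 -0.     1.106  0.537] [[ 0.492  0.87  -0.   ]
 [ 0.87  -0.492 -0.   ]
 [-0.    -0.    -1.   ]] yaw y -0.5147488423078175 351.48365895325907 [[   0.     -0.96   -0.3    82.05]
 [   1.      0.     -0.     -0.6 ]
 [   0.     -0.3     0.96 -161.64]
 [   0.      0.      0.      1.  ]]
```

View pics/w0.png

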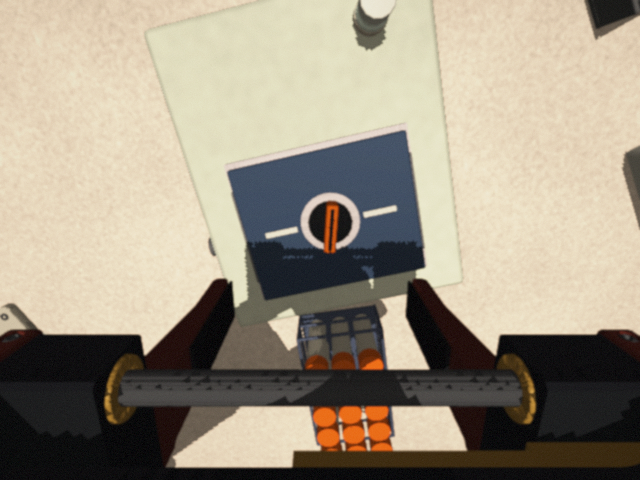

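The wrist view shows the wing nearly vertical at about (331,227), with the marks around (282,234) and (380,211). I'll enlarge that area.

Run:
```python
import cv2,numpy as np
im=np.load("w0.npz")["pixels"][180:275,255:410][:,:,::-1]
cv2.imwrite("pics/w0c.png",cv2.resize(im,None,fx=5,fy=5,interpolation=cv2.INTER_CUBIC))
```

```text
(no output)
```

View pics/w0c.png

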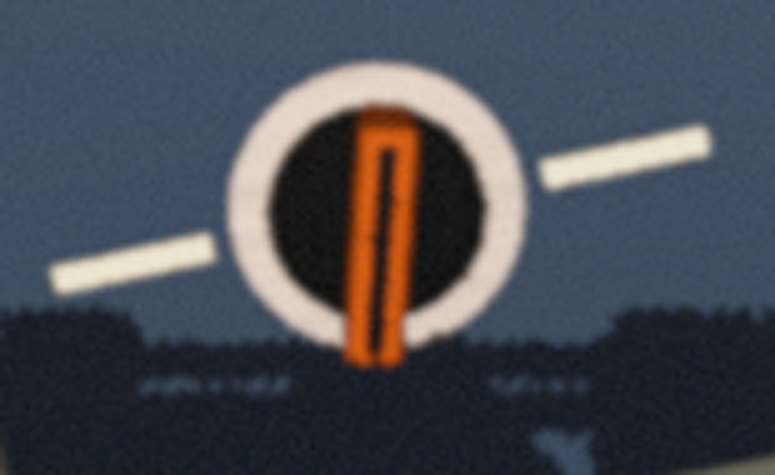

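In the crop, the top edge of the wing runs from (389,124) to (374,365). The outer ends of the marks are at (53,281) and (710,140), and the white ring is centred at (377,208).

Run:
```python
from h import *
im=dict(np.load("w0.npz"))
f=lambda x,y,z: world(im,255+(x+.5)/5-.5,180+(y+.5)/5-.5,z)
a,b=f(389,124,140),f(374,365,140);m,n=f(53,281,112),f(710,140,112);r=f(377,208,112.5)
w=(a+b)/2
print("wing",w,np.linalg.norm(a-b),"marks mid",(m+n)/2,np.linalg.norm(m-n),"ring",r)
aw=np.arctan2(*(a-b)[1::-1]);am=np.arctan2(*(n-m)[1::-1])
print(aw,am,(aw-am))
ee=np.array([532.86,23.51]); yaw=-0.5147
ty=np.array([np.cos(yaw),np.sin(yaw)]);tx=np.array([-np.sin(yaw),np.cos(yaw)])
for p in (w,(m+n)/2): d=p[:2]-ee;print("tool dx,dy",d@tx,d@ty)
print("depth",world(im,331,215),world(im,345,215))
```

```text
wing [542.0342314  22.3976603 140.       ] 41.93609552418617 marks mid [541.65310727  21.4955955  112.        ] 122.91852495684782 ring [541.94363369  22.20743692 112.5       ]
1.0056672624940632 -0.29619292151101695 1.30186018400508
tool dx,dy 3.5480077288860468 8.533197672650225
tool dx,dy 2.5751966420600536 8.645514625196324
depth [547.9260344   32.80936892 139.71996255] [556.75581673  21.22605774 115.19710739]
```

Request:
step_arm --pt "1 0.066 0.172 0 0 0 0.42" --pt "1 0 0 0.5 0 0 0" --pt "1 0 0 0.5 0 0 0" --pt "1 0 0 0.5 0 0 0" --pt "1 0 0 0.5 0 0 0" --pt "1 0 0 0.4 0 0 0" --pt "1 0 0 0.24 0 0 0" --pt "1 0 0 0.16 0 0 0" --pt "1 0 0 0.08 0 0 0" --pt "1 0 0 0 0 0 0" --pt "1 0 0 0 0 0 0"

```text
t: 5.52
ee_pos: [542.5, 22.2, 119.2]
orientation: [2.754, 1.511, 0.001]
ft_force: [-0.2, -0.6, 0.4]
width: 87.7
grasp_force: 0.0
```

Run:
```python
from h import *;import cv2
o,im=wristim();cv2.imwrite("pics/w1.png",im["pixels"][:,:,::-1])
r=R.from_rotvec(o["orientation"]).as_matrix()
print(o["t"],o["ee_pos"],"yaw y",np.arctan2(r[1,1],r[0,1]),o["ft_force"])
```

```text
5.525 [542.45573919  22.15858968 119.1766109 ] yaw y -0.5673568729877633 [-0.18205247 -0.64921659  0.41378528]
```

View pics/w1.png

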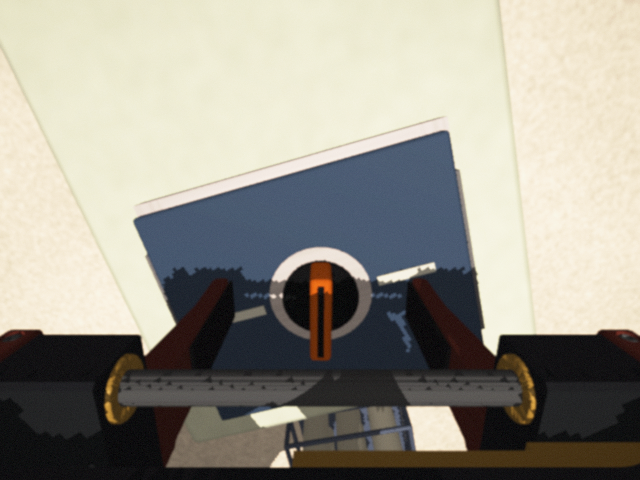

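The wing is centred between the fingers (column 320) and parallel to the pads, so I'll close the gripper.

Request:
step_arm --pt "-1 0 0 0 0 0 0" --pt "-1 0 0 0 0 0 0" --pt "-1 0 0 0 0 0 0" --pt "-1 0 0 0 0 0 0" --pt "-1 0 0 0 0 0 0" --pt "-1 0 0 0 0 0 0" --pt "-1 0 0 0 0 0 0" --pt "-1 0 0 0 0 0 0"

```text
t: 6.58
ee_pos: [542.1, 22.1, 118.6]
orientation: [2.754, 1.511, -0.0]
ft_force: [-0.0, -0.2, 1.3]
width: 11.3
grasp_force: 0.1
```

Request:
step_arm --pt "-1 0 0 0 0 0 0" --pt "-1 0 0 0 0 0 0" --pt "-1 0 0 0 0 0 0"

```text
t: 6.95
ee_pos: [542.6, 21.9, 118.7]
orientation: [2.754, 1.51, 0.001]
ft_force: [3.2, -2.5, -3.2]
width: 10.0
grasp_force: 30.0
```

Request:
step_arm --pt "-1 0 0 0 0 0 0.835" --pt "-1 0 0 0 0 0 0.835" --pt "-1 0 0 0 0 0 0.835" --pt "-1 0 0 0 0 0 0.835" --pt "-1 0 0 0 0 0 0.835" --pt "-1 0 0 0 0 0 0.835" --pt "-1 0 0 0 0 0 0.835" --pt "-1 0 0 0 0 0 0.835" --pt "-1 0 0 0 0 0 0.835" --pt "-1 0 0 0 0 0 0.835" --pt "-1 0 0 0 0 0 0.835" --pt "-1 0 0 0 0 0 0.835" --pt "-1 0 0 0 0 0 0.835" --pt "-1 0 0 0 0 0 0" --pt "-1 0 0 0 0 0 0"

```text
t: 8.82
ee_pos: [543.1, 20.5, 118.7]
orientation: [3.105, -0.467, 0.003]
ft_force: [6.1, -11.6, -4.2]
width: 9.7
grasp_force: 30.0
```

Run:
```python
from h import *;import cv2
o,im=wristim();cv2.imwrite("pics/w2.png",im["pixels"][:,:,::-1]);np.savez("w2.npz",**im)
r=R.from_rotvec(o["orientation"]).as_matrix()
print(o["t"],o["ee_pos"],"yaw y",np.arctan2(r[1,1],r[0,1]),o["ft_force"],o["moment"],o["width"],o["grasp_force"])
```

```text
8.825 [543.07233767  20.53377949 118.73427445] yaw y -1.8694770610502425 [  6.12637001 -11.62677097  -4.21561204] [-1.9566879  -0.81528444 -0.00484261] 9.721037200140877 29.99461144208908
```

View pics/w2.png

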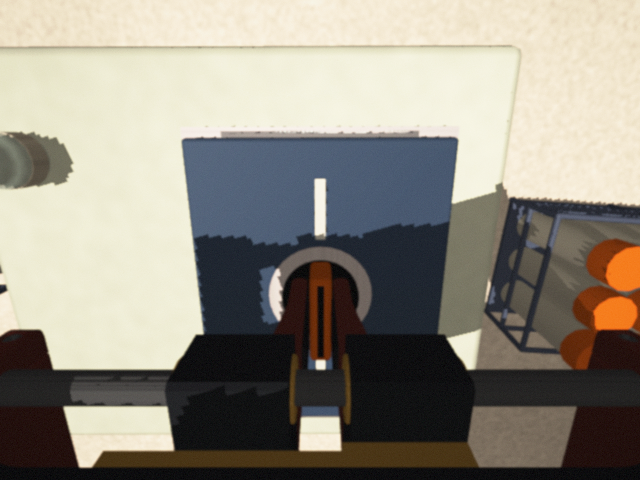

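The slot and the white mark both sit on column 320, and the tool yaw is -1.869 against a target of -1.867. I'll release the wing and open to about 72 mm, so the fingertips can press on the plate on either side of the disc.

Request:
step_arm --pt "0.64 0 0 0 0 0 0" --pt "0.64 0 0 0 0 0 0" --pt "0.64 0 0 0 0 0 0" --pt "0.64 0 0 0 0 0 0" --pt "0.64 0 0 0 0 0 0" --pt "0.64 0 0 0 0 0 0" --pt "0.64 0 0 0 0 0 0" --pt "0.64 0 0 0.04 0 0 0" --pt "0.64 0 0 0 0 0 0"

```text
t: 10.0
ee_pos: [542.0, 22.1, 116.5]
orientation: [3.106, -0.468, -0.001]
ft_force: [-0.0, -0.5, 0.2]
width: 71.9
grasp_force: 0.0
```

Run:
```python
from h import *;import cv2
o,im=wristim();cv2.imwrite("pics/w3.png",im["pixels"][:,:,::-1])
print(o["t"],o["ee_pos"],o["ft_force"],o["moment"],o["width"],o["grasp_force"])
```

```text
10.0 [541.96382058  22.13559261 116.46879506] [-5.44390685e-04 -5.46191508e-01  2.33794953e-01] [-0.01404946  0.11068892 -0.02306453] 71.92348590794751 0.0
```

View pics/w3.png

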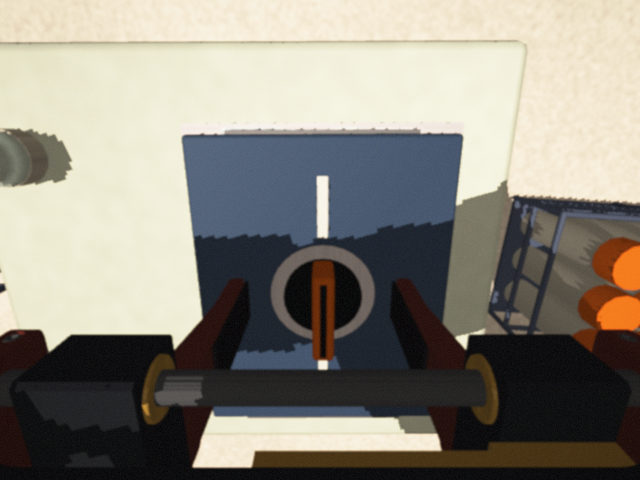

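The wing stayed aligned and the fingertips are clear of the ring. Now I'll press down in small steps.

Request:
step_arm --pt "0.64 0 0 0.02 0 0 0" --pt "0.64 0 0 0.02 0 0 0" --pt "0.64 0 0 0.02 0 0 0" --pt "0.64 0 0 0.02 0 0 0" --pt "0.64 0 0 0.02 0 0 0" --pt "0.64 0 0 0.02 0 0 0" --pt "0.64 0 0 0 0 0 0"

```text
t: 10.92
ee_pos: [542.2, 22.2, 110.7]
orientation: [-3.106, 0.468, -0.0]
ft_force: [-0.7, -0.6, 1.9]
width: 72.1
grasp_force: 1.3
```

Request:
step_arm --pt "0.64 0 0 0.02 0 0 0" --pt "0.64 0 0 0.02 0 0 0" --pt "0.64 0 0 0.02 0 0 0" --pt "0.64 0 0 0.02 0 0 0" --pt "0.64 0 0 0 0 0 0"

```text
t: 11.55
ee_pos: [542.1, 22.2, 106.7]
orientation: [3.106, -0.468, -0.0]
ft_force: [-1.8, -0.4, 4.9]
width: 72.1
grasp_force: 2.5
```

Request:
step_arm --pt "0.64 0 0 0.01 0 0 0" --pt "0.64 0 0 0.01 0 0 0" --pt "0.64 0 0 0.01 0 0 0" --pt "0.64 0 0 0 0 0 0"

```text
t: 12.05
ee_pos: [542.1, 22.2, 105.3]
orientation: [-3.106, 0.468, -0.0]
ft_force: [-2.6, -0.7, 5.7]
width: 72.1
grasp_force: 2.9
```

Request:
step_arm --pt "0.64 0 0 0.01 0 0 0" --pt "0.64 0 0 0.01 0 0 0" --pt "0.64 0 0 0 0 0 0"

```text
t: 12.42
ee_pos: [542.2, 22.1, 104.4]
orientation: [-3.107, 0.468, -0.0]
ft_force: [-1.3, 0.2, 6.4]
width: 71.8
grasp_force: 3.2
```

Request:
step_arm --pt "0.64 0 0 0.008 0 0 0" --pt "0.64 0 0 0 0 0 0"

```text
t: 12.68
ee_pos: [542.2, 22.1, 104.3]
orientation: [-3.106, 0.468, -0.0]
ft_force: [-4.1, 0.0, 9.4]
width: 71.8
grasp_force: 5.0
```

Request:
step_arm --pt "0.64 0 0 0.006 0 0 0" --pt "0.64 0 0 0 0 0 0" --pt "0.64 0 0 0 0 0 0"

```text
t: 13.05
ee_pos: [542.2, 22.1, 104.3]
orientation: [-3.106, 0.468, -0.0]
ft_force: [-3.1, 0.2, 13.3]
width: 71.8
grasp_force: 6.5
```

Request:
step_arm --pt "0.64 0 0 0.003 0 0 0" --pt "0.64 0 0 0 0 0 0" --pt "0.64 0 0 0 0 0 0" --pt "0.64 0 0 0 0 0 0"

```text
t: 13.55
ee_pos: [542.2, 22.1, 104.3]
orientation: [-3.106, 0.468, -0.0]
ft_force: [-5.2, -0.4, 15.7]
width: 72.1
grasp_force: 7.2
```

Run:
```python
from h import *;import cv2
o,im=wristim();cv2.imwrite("pics/w4.png",im["pixels"][:,:,::-1])
print(o["t"],o["ee_pos"],o["ft_force"],o["width"],world(im,250,200))
```

```text
13.55 [542.1771055   22.12894945 104.28616406] [-5.24402181 -0.37878499 15.65176683] 72.11470457848802 [599.76951082  39.34458301 103.00706004]
```

View pics/w4.png

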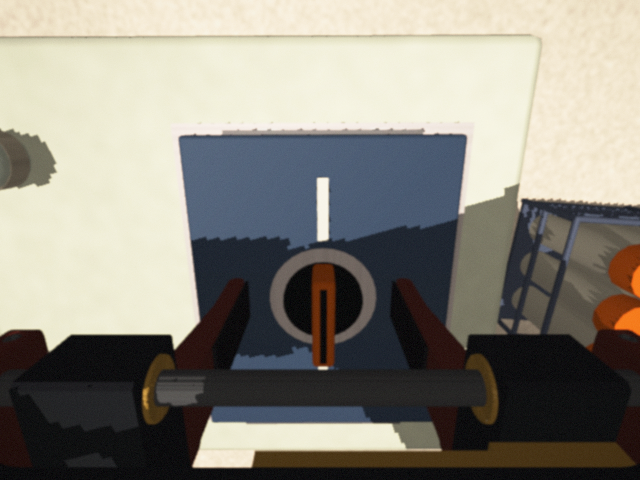

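The plate now lies flat on its frame, with its top at about 103–104 mm. The wing still lines up with the mark at column 322, and the push is a steady 15.7 N, so I'm handing it in.

```bash
python3 -c "
from workcell import ctrl
print(ctrl.close_job())"
```

```text
the job is handed in; nothing more can be done
None
```

I turned the fastener to line up with the white marks and handed the job in with the cover flat on its frame under a steady push of about 15.7 N; the racks, vial and bottle were not touched, and the hand-in did not report a verdict.

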